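Screw the decanter's tapered plug snug and shut its cap

ROBOT

A 6-joint arm with a two-finger parallel gripper is mounted at the origin on the work surface. World frame = base frame: x ahead of the robot, y to its left, z up, the work surface at z = 0. Lengths are in m, angles in rad, forces in N, time in s.
With the tool pointing down it reaches from about 0.25 to 0.8 m from the base axis. Payload 3.9 kg.
Tool frame: the origin (TCP) lies at the very end of the fingers, on their centre line; the grasp point (between the pads) lies 19 mm behind it; z points along the fingers, y is the direction in which the jaws open and shut (so a half turn about z gives the same grasp; the last joint's range is limited). The gripper opens to 85 mm and grips with 20 to 120 N. Pads are 22 mm wide; open, the fingers measure 114 mm over their backs; the gripper's body (76 mm by 85 mm) begins 54 mm behind the grasp point. The pads swing forward as they close: fully open they stand 13 mm farther back than shut.
Start: joints at [1.298, 0.26, -0.138, 1.173, 0, 1.571], TCP at [0.141, 0.506, 0.203] pointing down, gripper open.
Joint ranges: [-2.78, 2.78], [-0.83, 1.72], [-1.28, 1.37], [-1.9, 2.12], [-1.57, 1.48], [-3.14, 3.14]. Speed limits (rad/s): [2.57, 2.57, 3.14, 3.14, 3.14, 3.14].

INTERFACE

Orientations are given as a unit quaternion [x, y, z, w].
In Python, from workcell import * gives the robot as it stands.
- The arm moves only by the tool apply_moves, never from a script. Its argument "series" is a list of rows, each an object with "claw": the finger opening in mm, from 0 to 85.4; "delta_pos": the shift along the world's x, y, z in mm, a list of three; "rot": the turn, a rotation vector about the world's x, y, z in degrees, a list of three. A call has 1 to 20 rows; each row is the pose to reach, as a shift and turn from the pose commanded when the call began; what a row does not reach only later rows make up. A row lasts 1/8 s, in which the tool goes at most 62.5 mm and 10.7 degrees, less where a joint would pass 70% of its speed; a pose out of reach is approached as far as the arm can. A call with a gripper value outside its range is refused whole. The fingers move at their own pace and stop on an object; "grip_force" is the grip in N (left out, the last holds). Time passes only in rows, so rows that repeat a pose let the fingers close. It gives the time, the measured TCP pose, the force and the opening at its end, in the units of the state.
- read_state(): the state, without advancing time (a new reading comes with each control period).
- snapshot(name): name is "side" or "top"; returns a dict with "image" (420x560x3 uint8, red, green, blue), "intrinsics" (3x3 intrinsics, pixels), "k1" (the pictures are not rectified: a ray, as slopes to the right and down, at radius r is drawn at 1 + k1 r^2 times it, then the intrinsics apply), "cam_to_world" (4x4, takes a point from camera to world coordinates). Camera axes: x right, y down, z forward; pixel columns grow to the right and rows downward; lengths in m; the calibration is good to about 2 mm. A picture is of the moment at which its call begins. There is no depth.
- sign_off(): hands the job in, once; it reports no verdict.
The state is a dict: "time_s": time; "qpos": joint angles; "dq": joint speeds; "tau": joint torques, N m; "ee_pos": TCP position; "eef_rot": TCP orientation; "ft_force": force on the tool from outside, world axes, zero at the start; "ft_torque": the same for the moment, N m; "opening": finger opening in m.
Only numpy, scipy, OpenCV 4.12 (cv2) and the standard library are available. Lean on these libraries where they do the work, as an engineer would, in place of code of your own. Each camera call takes 0.05 s, during which the arm holds its last target.

TASK

The brass screw plug has only been started in the tapered thread of the glass decanter's neck. Turn it clockwise until it goes properly snug, by feel and without forcing it so hard that the neck cracks, then swing the hinged steel cap right down shut over it. Leave the tumblers, rum bottle and dish where they stand.

Things in the scene. Friction and masses are not known exactly. Their poses are not given: they have to be found in the camera images.
- decanter: Slim glass decanter, 92 x 200 mm, under an aluminium deck 98 x 206 mm, its top 120 mm above the sideboard, in a teak cradle (130 x 240 mm) that is fixed down. Origin: centre of the cradle's underside; z up, y along its length. Plug axis: vertical at x 0, y -45 mm. Cap hinge: at y +37 mm on two posts (x +-38 mm, 16 mm long in y, 62 mm above the deck).
- neck: Aluminium neck collar round the plug, 50 mm across, 5 mm high, fixed; origin on the plug's axis at the deck's top. In it, unseen, is the tapered thread. While turning, the plug drags a steady 0.35 N m for 0.5 to 3 rad, different each time; then it wedges and the torque climbs by 0.8 N m per rad. Over the steady value it is snug at +0.08 and cracks the neck at +0.32 N m: aim for +0.2.
- plug: Brass tapered screw plug: a round shoulder 36 mm across (its top at z +11 mm) and on it an upright flat wing, 48 mm long (the plug's x), 12 mm thick (its y), 40 mm high (z +10 to +50 mm). Origin on its axis, near the deck's top. It only turns about that axis: clockwise from above (yaw falling) tightens and sinks it, 6 mm a turn; turning back loosens it. Let go, it stays as tight as it was.
- plug_grip (a point): Grip point of the plug's wing, on its axis, 34 mm above the plug's origin, same axes: grip it here across its 12 mm thickness. A gripper up to 116 mm over its finger backs may turn freely round it, open. Held still in the grip, the plug's 0.35 N m drag largely fades from the torque reading (about 0.05 is left) and the wedging part stays: compare turning with turning, or still with still.
- cap (a joint): Angle of the hinged steel cap, rad: 0 = shut, lying level over the plug; 1.85 to 2.15 at the start, standing open and leaning away from the plug; it stops at 0 and at 2.3. The hinge is stiff (about 0.1 N m), so the cap stays wherever it is left and must be pushed all the way down.
- cap_hinge (a point): Middle of the cap's hinge axis, 56 mm above the deck; the axis runs along the decanter's x. Axes as the decanter's.
- cap_edge (a point): Point on the cap's outer face (the upper one when shut), on its middle line, 100 mm from the hinge axis. The cap is a steel plate 66 mm wide that reaches 112 mm from the hinge axis, 3 mm thick, with an 11 mm lip turned down under its free end and sides. The point's z is the outward normal of the outer face, its -y runs from hinge to free end.
- tumbler_a: Heavy glass tumbler, 82 mm across, 95 mm high, loose; origin under its centre. Not to be disturbed.
- tumbler_b: The other, same tumbler; not to be disturbed.
- rum_bottle: Closed rum bottle, 72 mm across, 250 mm high, loose; origin under its centre. Not to be disturbed.
- dish: Speckled ceramic dish, 120 mm across, 28 mm high, with a wooden muddler leaning out of it (to 58 mm high); origin under its centre. Not to be disturbed.

How it is judged:
By the outcome, as a careful person would: the job done as asked, in the order asked, and still so for the second after the job is handed in, with the robot touching nothing.
It also fails if it takes over 67 s, if anything falls off the work surface, if the arm or the gripper's body presses on something with over 40 N, if the wrist force passes 120 N, or if a joint passes its speed limit or range.

## Working session

There is one attempt and no reset: what is moved stays moved. The work goes in short steps, Python scripts to look and compute and a tool call to move; the robot and the scene stay as the last step left them, time stands still between calls to the robot, and variables do not carry over. Pictures are saved under pics/ and viewed, and the job is handed in when it is done.

Besides the shell and the picture viewer there is one more tool, called after "Request:" as name([rows], argument=value, ...), one row to a line, values as JSON. apply_moves: Moves the arm, as the interface text tells. Its arguments: {"type":"object","properties":{"series":{"type":"array"},"grip_force":{"type":"number"}},"required":["series"]}

```bash
ls; mkdir -p pics; python3 - <<'E'
from workcell import *
import cv2,numpy as np
print(read_state())
for n in("side","top"):
    s=snapshot(n); cv2.imwrite(f"pics/{n}0.png",s["image"][:,:,::-1]); np.savez(f"pics/{n}0.npz",**s)
    print(n,s["intrinsics"],s["k1"],np.round(s["cam_to_world"],4))
E
```

```text
pics
{'time_s': 0.0, 'qpos': array([ 1.29801792e+00,  2.60710348e-01, -1.39375455e-01,  1.17273201e+00,
        2.05729470e-05,  1.57079844e+00]), 'dq': array([ 1.58808065e-03,  6.34225063e-05,  7.03611376e-04,  1.25456361e-03,
        1.74480655e-03, -2.92253766e-04]), 'tau': array([-4.87217276e-04, -4.05684614e+01,  2.53920758e+01,  1.87005167e-02,
       -1.84897990e-04,  3.32546176e-05]), 'ee_pos': array([0.14122921, 0.50486438, 0.20244877]), 'eef_rot': array([ 1.35967730e-01,  9.90712751e-01, -9.99958116e-04, -1.47617313e-04]), 'ft_force': array([ 0.16828299, -0.30432922,  0.95345123]), 'ft_torque': array([0.06626741, 0.02119958, 0.00660718]), 'opening': 0.08553936309380994}
side [[409.14441088   0.         278.93903868]
 [  0.         409.14441088 208.27253504]
 [  0.           0.           1.        ]] -0.08542697869071736 [[-0.8565 -0.3158  0.4084  0.265 ]
 [-0.5157  0.5578 -0.6503  0.5271]
 [-0.0224 -0.7676 -0.6406  0.6131]
 [ 0.      0.      0.      1.    ]]
top [[387.96385852   0.         282.05338621]
 [  0.         387.96385852 204.21647762]
 [  0.           0.           1.        ]] -0.10935902288889705 [[-0.011  -0.9926  0.121   0.5046]
 [-0.9995  0.0146  0.0287  0.0257]
 [-0.0302 -0.1206 -0.9922  0.8321]
 [ 0.      0.      0.      1.    ]]
```

View pics/side0.png

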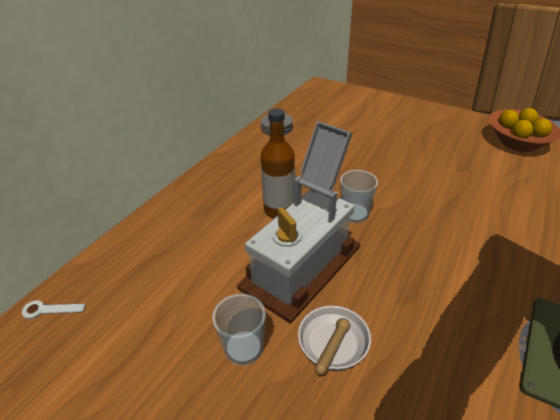

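View pics/top0.png

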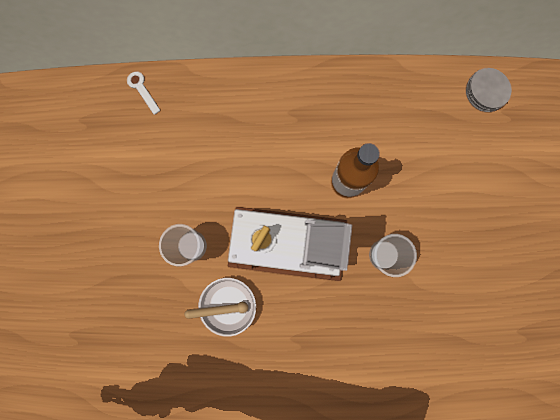

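The side view shows the decanter at about (300,245), with the plug wing at (287,225) and the open cap at (327,155). The top view shows the plug at (262,238) and the cap at (327,245). I'll zoom in to measure.

```bash
cat > h.py <<'E'
import numpy as np,cv2
def load(n): 
    s=np.load(n); return {k:s[k] for k in s.files}
def ray(s,px):
    K=s["intrinsics"];k1=float(s["k1"]);T=s["cam_to_world"]
    d=cv2.undistortPoints(np.array([[px]],float),K,np.array([k1,0,0,0,0]))[0,0]
    return T[:3,3],T[:3,:3]@np.array([d[0],d[1],1.])
def onz(s,px,z):
    o,d=ray(s,px); return o+d*(z-o[2])/d[2]
def tri(s1,p1,s2,p2):
    o1,d1=ray(s1,p1);o2,d2=ray(s2,p2)
    A=np.c_[d1,-d2];t=np.linalg.lstsq(A,o2-o1,rcond=None)[0]
    a=o1+t[0]*d1;b=o2+t[1]*d2
    return (a+b)/2,np.linalg.norm(a-b)
def proj(s,P):
    T=s["cam_to_world"];c=np.linalg.inv(T)
    r=cv2.Rodrigues(c[:3,:3])[0]
    return cv2.projectPoints(np.atleast_2d(np.array(P,float)),r,c[:3,3],s["intrinsics"],np.array([float(s["k1"]),0,0,0,0]))[0][:,0]
E
python3 - <<'E'
from h import *
a=load("pics/side0.npz")["image"][110:320,225:375,::-1]
b=load("pics/top0.npz")["image"][190:290,220:365,::-1]
cv2.imwrite("pics/sz.png",cv2.resize(a[:130,20:],None,fx=4.5,fy=4.5,interpolation=cv2.INTER_CUBIC))
cv2.imwrite("pics/sz2.png",cv2.resize(a[80:],None,fx=4,fy=4,interpolation=cv2.INTER_CUBIC))
cv2.imwrite("pics/tz.png",cv2.resize(b,None,fx=5.5,fy=5.5,interpolation=cv2.INTER_CUBIC))
E
```

```text
(no output)
```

View pics/sz.png

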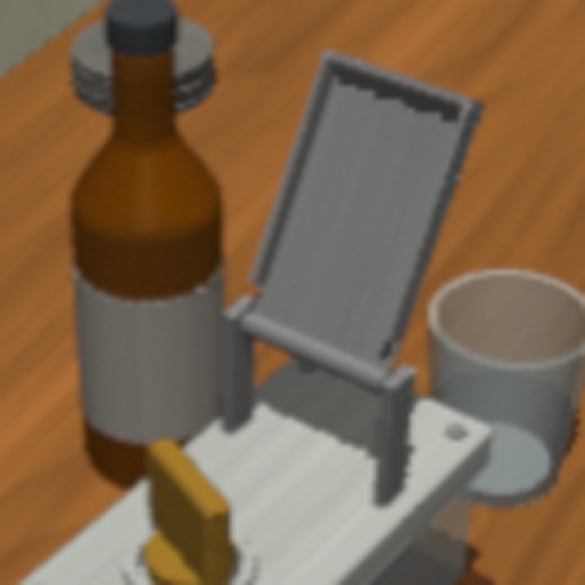

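View pics/sz2.png

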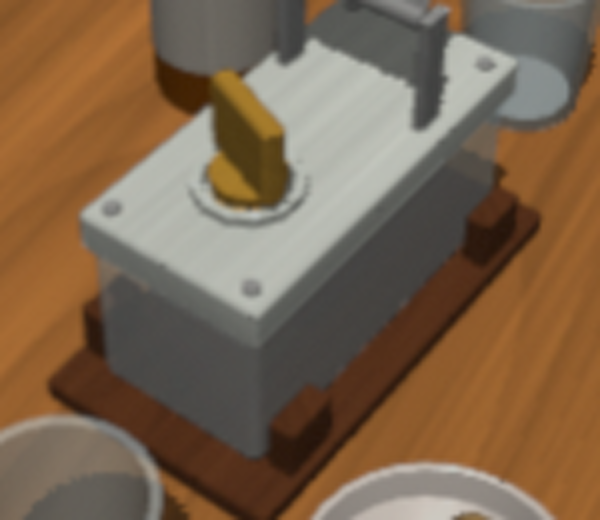

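View pics/tz.png

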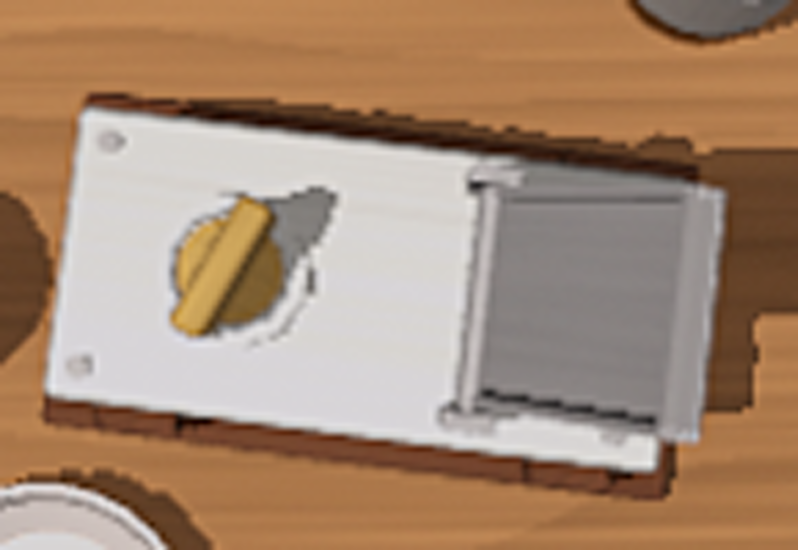

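```bash
python3 - <<'E'
from h import *
s=load("pics/side0.npz");t=load("pics/top0.npz")
Z=lambda p,o,k:(p[0]/k+o[0]-.5+.5/k,p[1]/k+o[1]-.5+.5/k)
A=lambda p:Z(p,(245,110),4.5);B=lambda p:Z(p,(225,190),4);C=lambda p:Z(p,(220,190),5.5)
prs=dict(screwFL=(B((112,208)),(112,142)),screwFR=(B((250,288)),(80,365)),screwBR=(B((485,64)),(615,437)),
cornFL=(B((83,217)),(82,108)),cornFR=(B((260,322)),(48,398)),cornBR=(B((516,64)),(657,470)),
wingfar=(B((224,76)),(255,203)),wingnear=(B((270,134)),(188,327)),
hL=(A((245,318)),(487,190)),hR=(A((392,380)),(467,410)),
capL=(A((328,52)),(725,188)),capR=(A((478,103)),(698,440)))
for k,(p,q) in prs.items():
    P,e=tri(s,p,t,C(q)); print(k,np.round(P*1000,1),round(e*1000,1))
P={k:onz(t,C(q),.12) for k,(p,q) in prs.items()}
for k in('screwFL','screwFR','screwBR','cornFL','cornFR','cornBR'): print(k,np.round(P[k]*1000,1))
S={k:onz(s,p,.12) for k,(p,q) in prs.items()}
for k in('screwFL','screwFR','screwBR','cornFL','cornFR','cornBR'): print('side',k,np.round(S[k]*1000,1))
# neighbours
for n,px,z in[("tumA",(182,245),.095),("tumB",(394,255),.095),("dish",(227,306),.028),("bottlecap",(369,153),.25)]:
    print(n,np.round(onz(t,px,z)*1000))
E
```

```text
screwFL [572.3 124.9 119.5] 1.2
screwFR [497.6 135.5 119.5] 0.9
screwBR [472.3 -41.6 121. ] 1.3
cornFL [582.8 134.6 117.6] 1.9
cornFR [486.6 146.8 116.1] 0.7
cornBR [461.4 -55.7 115.4] 2.2
wingfar [547.3  72.9 166.2] 0.8
wingnear [510.4  94.9 166.4] 2.6
hL [550.2   1.2 179.3] 0.9
hR [482.9   8.1 178.3] 0.5
capL [544.7 -57.1 272. ] 3.8
capR [478.8 -48.6 272. ] 2.5
screwFL [571.8 124.5 120. ]
screwFR [497.2 135.3 120. ]
screwBR [471.7 -42.  120. ]
cornFL [583.4 134.7 120. ]
cornFR [486.3 146.  120. ]
cornBR [460.7 -55.6 120. ]
side screwFL [572.6 125.5 120. ]
side screwFR [497.8 136.1 120. ]
side screwBR [473.3 -42.5 120. ]
side cornFL [580.3 136.2 120. ]
side cornFR [485.1 150.  120. ]
side cornBR [460.5 -49.7 120. ]
tumA [518. 240.  95.]
tumB [ 495. -163.   95.]
dish [394. 164.  28.]
bottlecap [653. -92. 250.]
```

```bash
python3 - <<'E'
from h import *
t=load("pics/top0.npz");s=load("pics/side0.npz")
im=t["image"].astype(int);sub=im[215:260,245:285]
R,G,B=sub[...,0],sub[...,1],sub[...,2]
for th in(190,200,210):
    m=((R>th)&(R-B>75)).astype(np.uint8)
    n,l,st,c=cv2.connectedComponentsWithStats(m)
    if n<2: continue
    i=1+st[1:,4].argmax();ys,xs=np.where(l==i)
    r=cv2.minAreaRect(np.c_[xs,ys].astype(np.float32))
    P=np.array([onz(t,(x+245,y+215),.168)[:2] for x,y in zip(xs,ys)])*1000
    c0=P.mean(0);w,v=np.linalg.eigh(np.cov((P-c0).T));d=v[:,1]
    pr=(P-c0)@v
    print(th,len(xs),c0.round(1),np.degrees(np.arctan2(d[1],d[0])).round(1),np.ptp(pr,axis=0).round(1))
print(onz(t,(346,184),0))
E
```

```text
190 143 [528.8  86.1] 149.5 [16.2 43. ]
200 84 [527.   85.1] 147.1 [ 6.2 42.6]
210 9 [516.1  93.7] 147.8 [ 1.8 12.3]
[ 0.64830353 -0.08963475  0.        ]
```

Request:
apply_moves([
  {"claw":85,"delta_pos":[0,0,50],"rot":[0,0,0]},
  {"claw":85,"delta_pos":[0,0,70],"rot":[0,0,10]},
  {"claw":85,"delta_pos":[0,0,70],"rot":[0,0,20]},
], grip_force=60)

```text
time_s: 0.48
ee_pos: [0.1417, 0.5066, 0.275]
eef_rot: [-0.041, 0.999, 0.002, 0.0]
ft_force: [0.2, -0.5, 0.0]
opening: 0.085
```

```bash
python3 - <<'E'
from workcell import *
s=read_state();print(s["time_s"],s["qpos"].round(3),s["ee_pos"],s["eef_rot"].round(3),s["ft_force"],s["ft_torque"])
E
```

```text
0.475 [1.298 0.24  0.02  1.348 0.    1.216] [0.14171186 0.50657428 0.27503288] [-0.041  0.999  0.002  0.   ] [ 0.22170971 -0.48343002  0.01002451] [-0.06901976  0.04840799  0.04809728]
```

Request:
apply_moves([
  {"claw":85,"delta_pos":[24,-26,0],"rot":[0,0,9]},
  {"claw":85,"delta_pos":[48,-52,0],"rot":[0,0,18]},
  {"claw":85,"delta_pos":[73,-79,0],"rot":[0,0,27]},
  {"claw":85,"delta_pos":[97,-105,0],"rot":[0,0,36]},
  {"claw":85,"delta_pos":[121,-131,0],"rot":[0,0,45]},
  {"claw":85,"delta_pos":[145,-157,0],"rot":[0,0,54]},
  {"claw":85,"delta_pos":[170,-184,0],"rot":[0,0,63]},
  {"claw":85,"delta_pos":[194,-210,0],"rot":[0,0,72]},
  {"claw":85,"delta_pos":[218,-236,0],"rot":[0,0,81]},
  {"claw":85,"delta_pos":[242,-262,0],"rot":[0,0,90]},
  {"claw":85,"delta_pos":[266,-289,0],"rot":[0,0,99]},
  {"claw":85,"delta_pos":[291,-315,-5],"rot":[0,0,108]},
  {"claw":85,"delta_pos":[315,-341,-10],"rot":[0,0,117]},
  {"claw":85,"delta_pos":[339,-367,-18],"rot":[0,0,126]},
  {"claw":85,"delta_pos":[363,-394,-26],"rot":[0,0,135]},
  {"claw":85,"delta_pos":[387.5,-420,-33],"rot":[0,0,143.5]},
  {"claw":85,"delta_pos":[387.5,-420,-33],"rot":[0,0,143.5]},
  {"claw":85,"delta_pos":[387.5,-420,-33],"rot":[0,0,143.5]},
])

```text
time_s: 2.72
ee_pos: [0.5283, 0.0857, 0.2399]
eef_rot: [0.961, -0.277, -0.001, 0.0]
ft_force: [-0.4, 0.8, -1.3]
opening: 0.0852
```

```bash
cat > st.py <<'E'
from workcell import *
import numpy as np,sys
from scipy.spatial.transform import Rotation as R
s=read_state();M=R.from_quat(s["eef_rot"]).as_matrix()
print("t",round(s["time_s"],2),"q",s["qpos"].round(3),"p",(s["ee_pos"]*1000).round(1),"yawY",np.degrees(np.arctan2(M[1,1],M[0,1])).round(1),"z",M[:,2].round(3),"F",s["ft_force"].round(2),"T",s["ft_torque"].round(3),"open",round(s["opening"],4),"dq6",s["dq"][5].round(3))
if len(sys.argv)>1:
    import cv2
    for n in("side","top"):
        c=snapshot(n);cv2.imwrite(f"pics/{n}{sys.argv[1]}.png",c["image"][:,:,::-1]);np.savez(f"pics/{n}{sys.argv[1]}.npz",**c)
E
python3 st.py 1; python3 - <<'E'
from h import *
a=load("pics/side1.npz")["image"][90:260,220:380,::-1];b=load("pics/top1.npz")["image"][190:290,200:360,::-1]
A=cv2.resize(a,None,fx=2.5,fy=3.5,interpolation=3)[:, :];B=cv2.resize(b,None,fx=2.5,fy=2.5,interpolation=3)
o=np.zeros((595,800,3),np.uint8);o[:A.shape[0],:400]=A[:595];o[:B.shape[0],400:]=B;cv2.imwrite("pics/c1.png",o)
E
```

```text
t 2.73 q [ 0.161  0.266 -0.034  1.272  0.    -2.419] p [528.3  85.7 239.9] yawY -122.2 z [-0.001  0.    -1.   ] F [-0.42  0.77 -1.27] T [-0.019 -0.014 -0.046] open 0.0852 dq6 -0.005
```

View pics/c1.png

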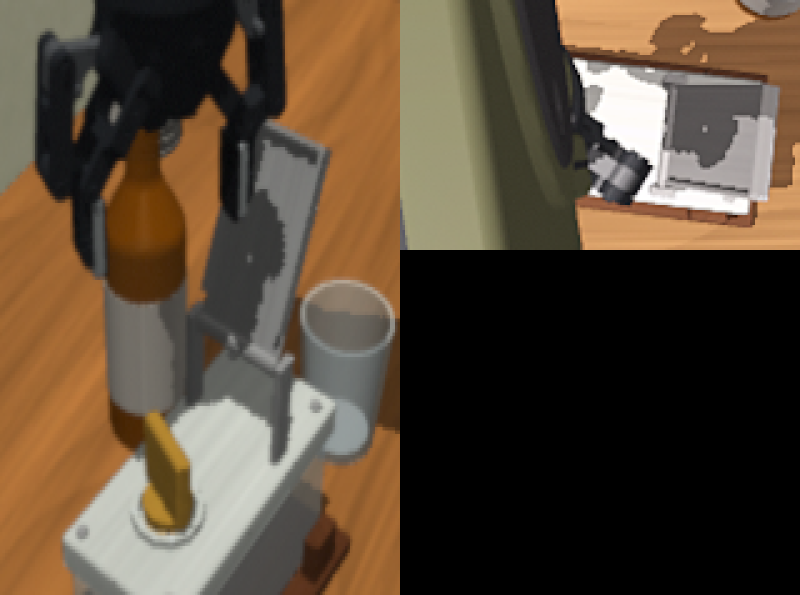

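The side view shows the open fingers straddling the wing from above, clear of the cap. I'll go down and grip.

Request:
apply_moves([
  {"claw":85,"delta_pos":[0.2,0.2,-40],"rot":[0,0,0]},
  {"claw":85,"delta_pos":[0.2,0.2,-80],"rot":[0,0,0]},
  {"claw":85,"delta_pos":[0.2,0.2,-104],"rot":[0,0,0]},
  {"claw":85,"delta_pos":[0.2,0.2,-104],"rot":[0,0,0]},
  {"claw":30,"delta_pos":[0.2,0.2,-104],"rot":[0,0,0]},
  {"claw":30,"delta_pos":[0.2,0.2,-104],"rot":[0,0,0]},
  {"claw":30,"delta_pos":[0.2,0.2,-104],"rot":[0,0,0]},
  {"claw":30,"delta_pos":[0.2,0.2,-104],"rot":[0,0,0]},
], grip_force=60)

```text
time_s: 3.82
ee_pos: [0.5295, 0.0858, 0.1368]
eef_rot: [0.961, -0.277, 0.0, -0.0]
ft_force: [-0.1, -0.3, 0.1]
opening: 0.0301
```

```bash
python3 st.py 2; python3 - <<'E'
from h import *
a=load("pics/side2.npz")["image"][110:280,220:380,::-1]
cv2.imwrite("pics/c2.png",cv2.resize(a,None,fx=3.5,fy=3.5,interpolation=3))
E
```

```text
t 3.83 q [ 0.161  0.315 -0.238  1.016  0.    -2.42 ] p [529.5  85.8 136.8] yawY -122.1 z [ 0.001  0.    -1.   ] F [-0.08 -0.25  0.09] T [-0.033 -0.003  0.019] open 0.0301 dq6 0.0
```

View pics/c2.png

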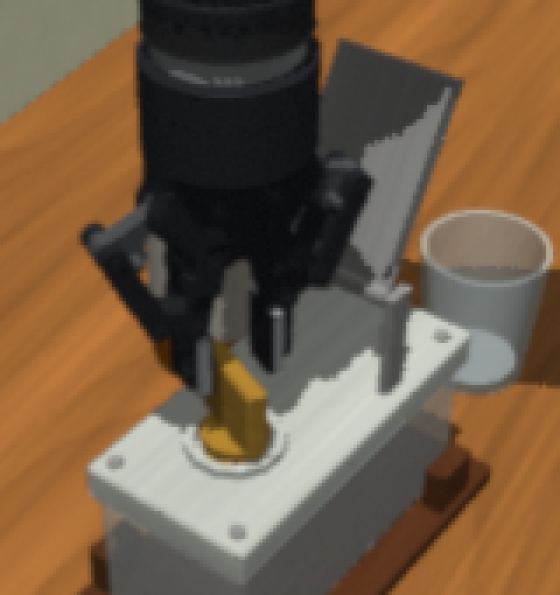

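The wing stands between the two fingers, whose tips are at (200,385) and (272,365) in the crop. I'll close on it.

Request:
apply_moves([
  {"claw":5,"delta_pos":[0,0,0],"rot":[0,0,0]},
  {"claw":5,"delta_pos":[0,0,0],"rot":[0,0,0]},
  {"claw":5,"delta_pos":[0,0,0],"rot":[0,0,0]},
  {"claw":5,"delta_pos":[0,0,0],"rot":[0,0,0]},
], grip_force=60)

```text
time_s: 4.42
ee_pos: [0.5289, 0.0854, 0.1364]
eef_rot: [0.961, -0.277, -0.0, 0.0]
ft_force: [-1.6, -1.6, 4.3]
opening: 0.0095
```

```bash
python3 st.py
```

```text
t 4.42 q [ 1.600e-01  3.160e-01 -2.390e-01  1.017e+00 -1.000e-03 -2.420e+00] p [528.9  85.4 136.4] yawY -122.1 z [-0.    -0.001 -1.   ] F [-1.64 -1.59  4.31] T [-0.524  0.371  0.211] open 0.0095 dq6 0.001
```

Request:
apply_moves([
  {"claw":5,"delta_pos":[0,0,0],"rot":[0,0,-3]},
  {"claw":5,"delta_pos":[0,0,-0.1],"rot":[0,0,-6]},
  {"claw":5,"delta_pos":[0,0,-0.2],"rot":[0,0,-9]},
  {"claw":5,"delta_pos":[0,0,-0.2],"rot":[0,0,-12]},
])

```text
time_s: 4.92
ee_pos: [0.529, 0.0855, 0.1363]
eef_rot: [0.927, -0.376, 0.0, 0.0]
ft_force: [-1.1, -2.8, 3.9]
opening: 0.0092
```

```bash
python3 st.py
```

```text
t 4.92 q [ 1.610e-01  3.160e-01 -2.390e-01  1.016e+00 -1.000e-03 -2.209e+00] p [529.   85.5 136.3] yawY -134.2 z [-0.    -0.001 -1.   ] F [-1.11 -2.82  3.87] T [-0.542  0.318  0.304] open 0.0092 dq6 0.415
```

Request:
apply_moves([
  {"claw":5,"delta_pos":[0,0,0],"rot":[0,0,-3]},
  {"claw":5,"delta_pos":[0,0,-0.1],"rot":[0,0,-6]},
  {"claw":5,"delta_pos":[0,0,-0.2],"rot":[0,0,-9]},
])

```text
time_s: 5.3
ee_pos: [0.529, 0.0854, 0.1361]
eef_rot: [0.894, -0.448, 0.0, 0.0]
ft_force: [-1.7, -2.9, 4.9]
opening: 0.0098
```

```bash
python3 st.py
```

```text
t 5.3 q [ 1.610e-01  3.160e-01 -2.400e-01  1.016e+00 -1.000e-03 -2.052e+00] p [529.   85.4 136.1] yawY -143.2 z [-0.    -0.001 -1.   ] F [-1.73 -2.91  4.86] T [-0.545  0.435  0.431] open 0.0098 dq6 0.415
```

Request:
apply_moves([
  {"claw":5,"delta_pos":[0,0,0],"rot":[0,0,-3]},
  {"claw":5,"delta_pos":[0,0,-0.1],"rot":[0,0,-6]},
  {"claw":5,"delta_pos":[0,0,-0.2],"rot":[0,0,-9]},
])

```text
time_s: 5.68
ee_pos: [0.529, 0.0854, 0.1359]
eef_rot: [0.856, -0.517, 0.0, 0.0]
ft_force: [-2.2, -2.3, 4.0]
opening: 0.0094
```

```bash
python3 st.py
```

```text
t 5.67 q [ 1.610e-01  3.160e-01 -2.400e-01  1.015e+00 -1.000e-03 -1.895e+00] p [529.   85.4 135.9] yawY -152.2 z [ 0.    -0.001 -1.   ] F [-2.23 -2.32  4.04] T [-0.546  0.366  0.367] open 0.0094 dq6 0.414
```

Request:
apply_moves([
  {"claw":5,"delta_pos":[0,0,0],"rot":[0,0,-3]},
  {"claw":5,"delta_pos":[0,0,-0.1],"rot":[0,0,-6]},
  {"claw":5,"delta_pos":[0,0,-0.2],"rot":[0,0,-9]},
])

```text
time_s: 6.05
ee_pos: [0.529, 0.0854, 0.1357]
eef_rot: [0.813, -0.582, 0.0, 0.0]
ft_force: [-2.0, -2.1, 4.1]
opening: 0.0096
```

```bash
python3 st.py
```

```text
t 6.05 q [ 1.610e-01  3.160e-01 -2.400e-01  1.015e+00 -1.000e-03 -1.738e+00] p [529.   85.4 135.7] yawY -161.2 z [ 0.    -0.001 -1.   ] F [-1.99 -2.09  4.12] T [-0.54   0.38   0.285] open 0.0096 dq6 0.415
```

Request:
apply_moves([
  {"claw":5,"delta_pos":[0,0,0],"rot":[0,0,-3]},
  {"claw":5,"delta_pos":[0,0,-0.1],"rot":[0,0,-6]},
])

```text
time_s: 6.3
ee_pos: [0.5291, 0.0854, 0.1357]
eef_rot: [0.781, -0.624, 0.0, 0.0]
ft_force: [-1.7, -2.3, 4.6]
opening: 0.0097
```

```bash
python3 st.py
```

```text
t 6.3 q [ 1.610e-01  3.160e-01 -2.400e-01  1.014e+00 -1.000e-03 -1.633e+00] p [529.1  85.4 135.7] yawY -167.2 z [ 0.    -0.001 -1.   ] F [-1.68 -2.25  4.61] T [-0.564  0.358  0.299] open 0.0097 dq6 0.415
```

Request:
apply_moves([
  {"claw":5,"delta_pos":[0,0,0],"rot":[0,0,-3]},
  {"claw":5,"delta_pos":[0,0,-0.1],"rot":[0,0,-6]},
])

```text
time_s: 6.55
ee_pos: [0.5291, 0.0854, 0.1356]
eef_rot: [0.748, -0.664, 0.0, 0.0]
ft_force: [-1.7, -2.4, 3.8]
opening: 0.0093
```

```bash
python3 st.py
```

```text
t 6.55 q [ 1.610e-01  3.160e-01 -2.410e-01  1.014e+00 -1.000e-03 -1.529e+00] p [529.1  85.4 135.6] yawY -173.2 z [ 0.    -0.001 -1.   ] F [-1.66 -2.42  3.78] T [-0.525  0.398  0.358] open 0.0093 dq6 0.415
```

Request:
apply_moves([
  {"claw":5,"delta_pos":[0,0,0],"rot":[0,0,-3]},
  {"claw":5,"delta_pos":[0,0,-0.1],"rot":[0,0,-6]},
])

```text
time_s: 6.8
ee_pos: [0.5291, 0.0854, 0.1355]
eef_rot: [0.712, -0.702, 0.0, 0.0]
ft_force: [-1.7, -1.4, 5.0]
opening: 0.0097
```

```bash
python3 st.py
```

```text
t 6.8 q [ 1.610e-01  3.160e-01 -2.410e-01  1.014e+00 -1.000e-03 -1.424e+00] p [529.1  85.4 135.5] yawY -179.2 z [ 0.    -0.001 -1.   ] F [-1.74 -1.45  5.03] T [-0.517  0.301  0.309] open 0.0097 dq6 0.416
```

Request:
apply_moves([
  {"claw":5,"delta_pos":[0,0,0],"rot":[0,0,-3]},
  {"claw":5,"delta_pos":[0,0,-0.1],"rot":[0,0,-6]},
])

```text
time_s: 7.05
ee_pos: [0.5291, 0.0854, 0.1354]
eef_rot: [-0.674, 0.738, -0.0, -0.0]
ft_force: [-2.4, -3.5, 5.2]
opening: 0.0096
```

```bash
python3 st.py
```

```text
t 7.05 q [ 1.610e-01  3.160e-01 -2.410e-01  1.014e+00 -1.000e-03 -1.319e+00] p [529.1  85.4 135.4] yawY 174.8 z [ 0.    -0.001 -1.   ] F [-2.37 -3.52  5.24] T [-0.589  0.342  0.395] open 0.0096 dq6 0.413
```

Request:
apply_moves([
  {"claw":5,"delta_pos":[0,0,0],"rot":[0,0,-3]},
  {"claw":5,"delta_pos":[0,0,-0.1],"rot":[0,0,-6]},
])

```text
time_s: 7.3
ee_pos: [0.5291, 0.0854, 0.1353]
eef_rot: [-0.635, 0.773, -0.0, -0.0]
ft_force: [-1.7, -2.1, 3.9]
opening: 0.0095
```

```bash
python3 st.py
```

```text
t 7.3 q [ 1.610e-01  3.160e-01 -2.410e-01  1.013e+00 -1.000e-03 -1.215e+00] p [529.1  85.4 135.3] yawY 168.8 z [ 0.    -0.001 -1.   ] F [-1.72 -2.13  3.86] T [-0.531  0.393  0.314] open 0.0095 dq6 0.415
```

Request:
apply_moves([
  {"claw":5,"delta_pos":[0,0,0],"rot":[0,0,-3]},
  {"claw":5,"delta_pos":[0,0,-0.1],"rot":[0,0,-6]},
])

```text
time_s: 7.55
ee_pos: [0.5291, 0.0854, 0.1352]
eef_rot: [-0.593, 0.805, -0.0, -0.0]
ft_force: [-1.4, -1.9, 5.1]
opening: 0.0097
```

```bash
python3 st.py
```

```text
t 7.55 q [ 1.610e-01  3.160e-01 -2.410e-01  1.013e+00 -1.000e-03 -1.110e+00] p [529.1  85.4 135.2] yawY 162.8 z [ 0.    -0.001 -1.   ] F [-1.42 -1.91  5.14] T [-0.54   0.367  0.365] open 0.0097 dq6 0.415
```

Request:
apply_moves([
  {"claw":5,"delta_pos":[0,0,0],"rot":[0,0,-3]},
  {"claw":5,"delta_pos":[0,0,-0.1],"rot":[0,0,-6]},
])

```text
time_s: 7.8
ee_pos: [0.5291, 0.0854, 0.1351]
eef_rot: [-0.55, 0.835, -0.0, -0.0]
ft_force: [-1.6, -1.4, 3.8]
opening: 0.0094
```

```bash
python3 st.py
```

```text
t 7.8 q [ 1.610e-01  3.160e-01 -2.410e-01  1.013e+00 -1.000e-03 -1.005e+00] p [529.1  85.4 135.1] yawY 156.8 z [ 0.    -0.001 -1.   ] F [-1.6  -1.41  3.79] T [-0.608  0.345  0.353] open 0.0094 dq6 0.413
```

Request:
apply_moves([
  {"claw":5,"delta_pos":[0,0,0],"rot":[0,0,-3]},
  {"claw":5,"delta_pos":[0,0,-0.1],"rot":[0,0,-6]},
])

```text
time_s: 8.05
ee_pos: [0.5292, 0.0854, 0.135]
eef_rot: [-0.506, 0.863, -0.0, -0.0]
ft_force: [-2.0, -3.1, 4.6]
opening: 0.0091
```

```bash
python3 st.py
```

```text
t 8.05 q [ 1.610e-01  3.170e-01 -2.420e-01  1.013e+00 -1.000e-03 -9.000e-01] p [529.2  85.4 135. ] yawY 150.8 z [ 0.    -0.001 -1.   ] F [-2.01 -3.06  4.62] T [-0.57   0.31   0.374] open 0.0091 dq6 0.413
```

Request:
apply_moves([
  {"claw":5,"delta_pos":[0,0,0],"rot":[0,0,-3]},
  {"claw":5,"delta_pos":[0,0,-0.1],"rot":[0,0,-6]},
])

```text
time_s: 8.3
ee_pos: [0.5292, 0.0854, 0.1349]
eef_rot: [-0.46, 0.888, -0.0, -0.0]
ft_force: [-1.4, -3.0, 3.8]
opening: 0.0096
```

```bash
python3 st.py
```

```text
t 8.3 q [ 1.610e-01  3.170e-01 -2.420e-01  1.012e+00 -1.000e-03 -7.960e-01] p [529.2  85.4 134.9] yawY 144.8 z [ 0.    -0.001 -1.   ] F [-1.39 -3.03  3.76] T [-0.648  0.29   0.341] open 0.0096 dq6 0.414
```

Request:
apply_moves([
  {"claw":5,"delta_pos":[0,0,0],"rot":[0,0,-3]},
  {"claw":5,"delta_pos":[0,0,-0.1],"rot":[0,0,-6]},
])

```text
time_s: 8.55
ee_pos: [0.5292, 0.0854, 0.1348]
eef_rot: [-0.413, 0.911, -0.0, -0.0]
ft_force: [-1.2, -2.2, 4.6]
opening: 0.0095
```

```bash
python3 st.py
```

```text
t 8.55 q [ 1.610e-01  3.170e-01 -2.420e-01  1.012e+00 -1.000e-03 -6.910e-01] p [529.2  85.4 134.8] yawY 138.8 z [ 0.    -0.001 -1.   ] F [-1.24 -2.24  4.64] T [-0.566  0.324  0.382] open 0.0095 dq6 0.414
```

Request:
apply_moves([
  {"claw":5,"delta_pos":[0,0,0],"rot":[0,0,-3]},
  {"claw":5,"delta_pos":[0,0,-0.1],"rot":[0,0,-6]},
])

```text
time_s: 8.8
ee_pos: [0.5292, 0.0854, 0.1347]
eef_rot: [-0.365, 0.931, -0.0, -0.0]
ft_force: [-1.4, -3.1, 4.7]
opening: 0.0095
```

```bash
python3 st.py
```

```text
t 8.8 q [ 1.610e-01  3.170e-01 -2.420e-01  1.012e+00 -1.000e-03 -5.860e-01] p [529.2  85.4 134.7] yawY 132.8 z [ 0.    -0.001 -1.   ] F [-1.41 -3.13  4.67] T [-0.632  0.375  0.368] open 0.0095 dq6 0.413
```

Request:
apply_moves([
  {"claw":5,"delta_pos":[0,0,0],"rot":[0,0,-3]},
  {"claw":5,"delta_pos":[0,0,-0.1],"rot":[0,0,-6]},
])

```text
time_s: 9.05
ee_pos: [0.5291, 0.0853, 0.1346]
eef_rot: [-0.316, 0.949, -0.001, -0.0]
ft_force: [-2.1, -2.2, 4.9]
opening: 0.0091
```

```bash
python3 st.py
```

```text
t 9.05 q [ 1.610e-01  3.170e-01 -2.420e-01  1.012e+00 -1.000e-03 -4.820e-01] p [529.1  85.3 134.6] yawY 126.8 z [ 0.    -0.001 -1.   ] F [-2.1  -2.24  4.91] T [-0.641  0.329  0.337] open 0.0091 dq6 0.415
```

Request:
apply_moves([
  {"claw":5,"delta_pos":[0,0,0],"rot":[0,0,-3]},
  {"claw":5,"delta_pos":[0,0,-0.1],"rot":[0,0,-6]},
])

```text
time_s: 9.3
ee_pos: [0.5291, 0.0853, 0.1345]
eef_rot: [-0.265, 0.964, -0.001, -0.0]
ft_force: [-2.0, -2.5, 4.0]
opening: 0.0094
```

```bash
python3 st.py
```

```text
t 9.3 q [ 1.610e-01  3.170e-01 -2.420e-01  1.011e+00 -1.000e-03 -3.770e-01] p [529.1  85.3 134.5] yawY 120.8 z [ 0.    -0.001 -1.   ] F [-2.01 -2.51  3.98] T [-0.641  0.348  0.426] open 0.0094 dq6 0.414
```

Request:
apply_moves([
  {"claw":5,"delta_pos":[0,0,0],"rot":[0,0,-3]},
  {"claw":5,"delta_pos":[0,0,-0.1],"rot":[0,0,-6]},
])

```text
time_s: 9.55
ee_pos: [0.5291, 0.0853, 0.1344]
eef_rot: [-0.215, 0.977, -0.001, 0.0]
ft_force: [-2.4, -2.9, 4.9]
opening: 0.0092
```

```bash
python3 st.py
```

```text
t 9.55 q [ 1.610e-01  3.170e-01 -2.430e-01  1.011e+00 -1.000e-03 -2.720e-01] p [529.1  85.3 134.4] yawY 114.8 z [ 0.    -0.001 -1.   ] F [-2.44 -2.86  4.95] T [-0.657  0.421  0.4  ] open 0.0092 dq6 0.412
```

Request:
apply_moves([
  {"claw":5,"delta_pos":[0,0,0],"rot":[0,0,-3]},
])

```text
time_s: 9.68
ee_pos: [0.5292, 0.0853, 0.1344]
eef_rot: [-0.189, 0.982, -0.001, 0.0]
ft_force: [-1.1, -2.6, 5.3]
opening: 0.0093
```

```bash
python3 st.py
```

```text
t 9.68 q [ 1.610e-01  3.170e-01 -2.430e-01  1.011e+00 -1.000e-03 -2.200e-01] p [529.2  85.3 134.4] yawY 111.8 z [ 0.    -0.001 -1.   ] F [-1.14 -2.62  5.31] T [-0.671  0.352  0.442] open 0.0093 dq6 0.415
```

Request:
apply_moves([
  {"claw":5,"delta_pos":[0,0,-0.1],"rot":[0,0,-3]},
])

```text
time_s: 9.8
ee_pos: [0.5291, 0.0853, 0.1343]
eef_rot: [-0.163, 0.987, -0.001, 0.0]
ft_force: [-1.6, -3.4, 5.0]
opening: 0.0095
```

```bash
python3 st.py
```

```text
t 9.8 q [ 1.610e-01  3.170e-01 -2.430e-01  1.011e+00 -1.000e-03 -1.680e-01] p [529.1  85.3 134.3] yawY 108.8 z [ 0.    -0.001 -1.   ] F [-1.65 -3.35  5.03] T [-0.713  0.422  0.503] open 0.0095 dq6 0.412
```

Request:
apply_moves([
  {"claw":5,"delta_pos":[0,0,-0.1],"rot":[0,0,-2.5]},
])

```text
time_s: 9.93
ee_pos: [0.5291, 0.0853, 0.1343]
eef_rot: [-0.142, 0.99, -0.001, 0.0]
ft_force: [-1.9, -3.0, 5.3]
opening: 0.0093
```

```bash
python3 st.py
```

```text
t 9.93 q [ 1.610e-01  3.170e-01 -2.430e-01  1.011e+00 -1.000e-03 -1.240e-01] p [529.1  85.3 134.3] yawY 106.3 z [ 0.    -0.001 -1.   ] F [-1.86 -3.02  5.26] T [-0.672  0.484  0.43 ] open 0.0093 dq6 0.342
```

Readings are climbing, with noise of about 0.04. I'll hold still and average.

```bash
cat > avg.py <<'E'
from workcell import *
import numpy as np
v=[]
for i in range(16):
    snapshot("top");v.append(read_state()["ft_torque"][2])
v=np.array(v);print(v.round(3),v[4:].mean().round(3),(v[4:].std()/12**.5).round(3))
E
python3 avg.py; python3 st.py
```

```text
[0.479 0.42  0.456 0.429 0.347 0.394 0.416 0.42  0.399 0.466 0.473 0.441
 0.415 0.368 0.476 0.409] 0.419 0.011
t 10.72 q [ 1.600e-01  3.170e-01 -2.430e-01  1.011e+00 -1.000e-03 -1.260e-01] p [529.1  85.2 134.3] yawY 106.4 z [ 0.    -0.001 -1.   ] F [-2.03 -3.31  6.03] T [-0.674  0.382  0.409] open 0.0099 dq6 0.001
```

```bash
python3 avg.py
```

```text
[0.411 0.395 0.434 0.434 0.416 0.454 0.392 0.434 0.455 0.423 0.427 0.396
 0.407 0.384 0.366 0.458] 0.418 0.008
```

Request:
apply_moves([
  {"claw":25,"delta_pos":[0,0,0],"rot":[0,0,0]},
  {"claw":25,"delta_pos":[0,0,0],"rot":[0,0,0]},
  {"claw":25,"delta_pos":[0,0,0],"rot":[0,0,0]},
])

```text
time_s: 11.9
ee_pos: [0.5292, 0.086, 0.1337]
eef_rot: [-0.142, 0.99, 0.0, 0.0]
ft_force: [-0.5, 0.1, -0.4]
opening: 0.0253
```

```bash
python3 avg.py; python3 st.py 3;  python3 - <<'E'
from h import *
a=load("pics/side3.npz")["image"][170:260,240:340,::-1]
cv2.imwrite("pics/c3.png",cv2.resize(a,None,fx=6,fy=6,interpolation=3))
E
```

```text
[-0.028 -0.028 -0.017 -0.053  0.011 -0.026  0.014 -0.011  0.073  0.002
  0.004 -0.026  0.     0.03  -0.002 -0.001] 0.006 0.007
t 12.7 q [ 0.161  0.317 -0.243  1.01   0.    -0.125] p [529.1  85.8 133.9] yawY 106.4 z [ 0.  0. -1.] F [-0.32  0.48  0.28] T [ 0.011 -0.011 -0.001] open 0.025 dq6 0.0
```

View pics/c3.png

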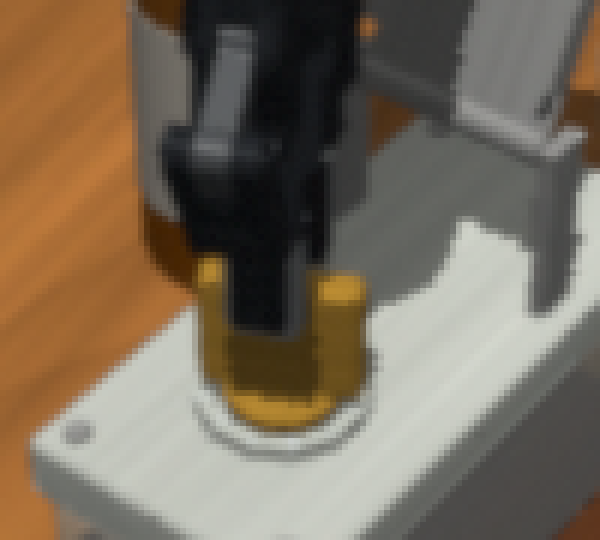

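The picture shows the wing turned about 130 degrees, its ends at (208,275) and (342,288) in the crop, and the neck intact. The free torque reading is zero, so I'll re-grip and compare.

Request:
apply_moves([
  {"claw":5,"delta_pos":[0,0,0],"rot":[0,0,0]},
  {"claw":5,"delta_pos":[0,0,0],"rot":[0,0,0]},
  {"claw":5,"delta_pos":[0,0,0],"rot":[0,0,0]},
  {"claw":5,"delta_pos":[0,0,0],"rot":[0,0,0]},
])

```text
time_s: 13.3
ee_pos: [0.5293, 0.0854, 0.134]
eef_rot: [-0.142, 0.99, -0.0, 0.0]
ft_force: [0.4, -3.6, 1.5]
opening: 0.0091
```

```bash
python3 avg.py; python3 st.py
```

```text
[0.335 0.372 0.303 0.339 0.367 0.366 0.363 0.43  0.342 0.406 0.356 0.328
 0.339 0.384 0.326 0.344] 0.362 0.009
t 14.1 q [ 0.161  0.317 -0.243  1.01  -0.    -0.125] p [529.3  85.6 134. ] yawY 106.4 z [ 0. -0. -1.] F [ 0.46 -4.21  2.93] T [-1.039 -0.147  0.344] open 0.0096 dq6 -0.0
```

Request:
apply_moves([
  {"claw":5,"delta_pos":[0,0,0],"rot":[0,0,-2]},
])

```text
time_s: 14.22
ee_pos: [0.5293, 0.0856, 0.134]
eef_rot: [-0.124, 0.992, -0.0, 0.0]
ft_force: [1.3, -4.3, 2.4]
opening: 0.0094
```

```bash
python3 st.py
```

```text
t 14.22 q [ 0.161  0.317 -0.243  1.01  -0.    -0.088] p [529.3  85.6 134. ] yawY 104.3 z [ 0. -0. -1.] F [ 1.28 -4.34  2.39] T [-1.067 -0.185  0.525] open 0.0094 dq6 0.286
```

Request:
apply_moves([
  {"claw":5,"delta_pos":[0,0,0],"rot":[0,0,-1.5]},
])

```text
time_s: 14.35
ee_pos: [0.5293, 0.0856, 0.134]
eef_rot: [-0.111, 0.994, -0.0, 0.0]
ft_force: [-0.1, -5.9, 2.0]
opening: 0.0097
```

```bash
python3 st.py; python3 avg.py; python3 st.py
```

```text
t 14.35 q [ 1.61e-01  3.17e-01 -2.43e-01  1.01e+00 -1.00e-03 -6.20e-02] p [529.3  85.6 134. ] yawY 102.8 z [ 0.    -0.001 -1.   ] F [-0.07 -5.93  2.03] T [-1.017 -0.186  0.545] open 0.0097 dq6 0.203
[0.463 0.476 0.464 0.412 0.486 0.451 0.433 0.461 0.48  0.445 0.47  0.491
 0.488 0.418 0.506 0.488] 0.468 0.007
t 15.15 q [ 1.61e-01  3.17e-01 -2.43e-01  1.01e+00 -1.00e-03 -6.30e-02] p [529.2  85.6 134. ] yawY 102.8 z [ 0. -0. -1.] F [ 0.62 -5.58  2.92] T [-1.069 -0.138  0.488] open 0.0097 dq6 -0.002
```

Turning torque is about 0.535 against a 0.352 baseline, so about 0.18 over. The wedge slope and the onset at about 119° give 0.19–0.22, so the plug is snug. Now I'll release and lift.

Request:
apply_moves([
  {"claw":60,"delta_pos":[0,0,0],"rot":[0,0,0]},
  {"claw":60,"delta_pos":[0,0,0],"rot":[0,0,0]},
  {"claw":60,"delta_pos":[0,0,0],"rot":[0,0,0]},
  {"claw":60,"delta_pos":[0,0,30],"rot":[0,0,0]},
  {"claw":60,"delta_pos":[0,0,70],"rot":[0,0,0]},
  {"claw":60,"delta_pos":[0,0,110],"rot":[0,0,0]},
  {"claw":0,"delta_pos":[0,0,150],"rot":[0,0,10]},
  {"claw":0,"delta_pos":[0,0,190],"rot":[0,0,20]},
  {"claw":0,"delta_pos":[0,0,196],"rot":[0,0,30]},
  {"claw":0,"delta_pos":[0,0,196],"rot":[0,0,40]},
  {"claw":0,"delta_pos":[0,0,196],"rot":[0,0,50]},
  {"claw":0,"delta_pos":[0,0,196],"rot":[0,0,60]},
  {"claw":0,"delta_pos":[0,0,196],"rot":[0,0,69]},
  {"claw":0,"delta_pos":[0,0,196],"rot":[0,0,69]},
])

```text
time_s: 16.9
ee_pos: [0.529, 0.0861, 0.3298]
eef_rot: [-0.654, 0.756, 0.0, 0.0]
ft_force: [-0.5, -0.5, -0.3]
opening: 0.0001
```

```bash
python3 st.py 4;  python3 - <<'E'
from h import *
a=load("pics/side4.npz")["image"][60:280,220:400,::-1]
cv2.imwrite("pics/c4.png",cv2.resize(a,None,fx=2.7,fy=2.7,interpolation=3))
E
```

```text
t 16.9 q [ 1.610e-01  2.620e-01  1.910e-01  1.500e+00  1.000e-03 -1.266e+00] p [529.   86.1 329.8] yawY 171.8 z [-0.     0.001 -1.   ] F [-0.5  -0.54 -0.33] T [-0.059  0.019  0.025] open 0.0001 dq6 0.043
```

View pics/c4.png

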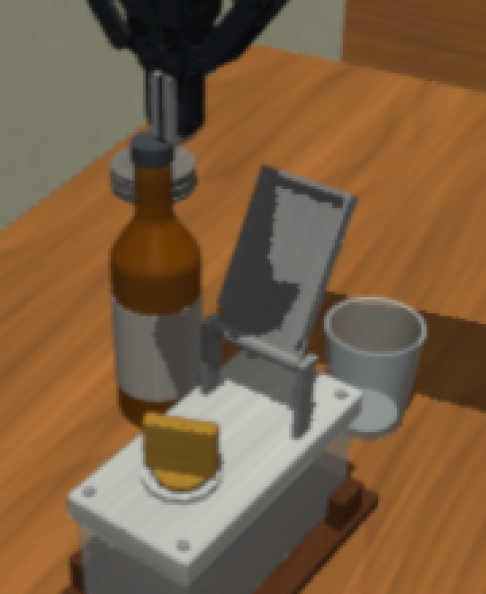

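The picture shows the plug free, with its wing top from (148,418) to (217,430), and the cap still open. I'll check the wing's angle against the gripper's 102.8−90 = 12.8°.

```bash
python3 - <<'E'
from h import *
s=load("pics/side4.npz");f=lambda x,y:(x/2.7+220-.3,y/2.7+60-.3)
a=onz(s,f(145,416),.167);b=onz(s,f(217,430),.167);d=a-b
print(a,b,np.degrees(np.arctan2(d[1],d[0])),np.linalg.norm(d))
C=np.array([522.2,41.3]);u=np.array([.1414,.990]);H=C-37*u
print("H",H)
for uc,h in[(-90,58),(-60,68),(-11,68),(26,66),(54,58),(76,34),(86,6)]:
    print(uc,h,(H+uc*u).round(1),177+h)
E
```

```text
[0.55006871 0.09113415 0.167     ] [0.50491127 0.08061239 0.167     ] 13.115997822480178 0.04636703702123827
H [516.9682   4.67  ]
-90 58 [504.2 -84.4] 235
-60 68 [508.5 -54.7] 245
-11 68 [515.4  -6.2] 245
26 66 [520.6  30.4] 243
54 58 [524.6  58.1] 235
76 34 [527.7  79.9] 211
86 6 [529.1  89.8] 183
```

Wing angle is 13.1°, which agrees. Next I go over and behind the cap, then down.

Request:
apply_moves([
  {"claw":0,"delta_pos":[-6,-43,0],"rot":[0,0,0]},
  {"claw":0,"delta_pos":[-12,-86,0],"rot":[0,0,0]},
  {"claw":0,"delta_pos":[-19,-130,0],"rot":[0,0,0]},
  {"claw":0,"delta_pos":[-26,-176,0],"rot":[0,0,0]},
  {"claw":0,"delta_pos":[-26,-176,0],"rot":[0,0,0]},
  {"claw":0,"delta_pos":[-26,-176,-40],"rot":[0,0,0]},
  {"claw":0,"delta_pos":[-26,-176,-85],"rot":[0,0,0]},
  {"claw":0,"delta_pos":[-26,-176,-85],"rot":[0,0,0]},
])

```text
time_s: 18.0
ee_pos: [0.4998, -0.0887, 0.2415]
eef_rot: [-0.655, 0.755, 0.004, -0.003]
ft_force: [0.3, 0.5, 0.4]
opening: -0.0001
```

```bash
python3 st.py 5;  python3 - <<'E'
from h import *
a=load("pics/side5.npz")["image"][40:260,200:400,::-1]
cv2.imwrite("pics/c5.png",cv2.resize(a,None,fx=2.7,fy=2.7,interpolation=3))
E
```

```text
t 18.0 q [-1.760e-01  2.240e-01 -8.700e-02  1.269e+00  1.000e-03 -1.605e+00] p [499.8 -88.7 241.5] yawY 171.9 z [-0.009  0.002 -1.   ] F [0.31 0.49 0.36] T [-0.028 -0.015 -0.026] open -0.0001 dq6 -0.007
```

View pics/c5.png

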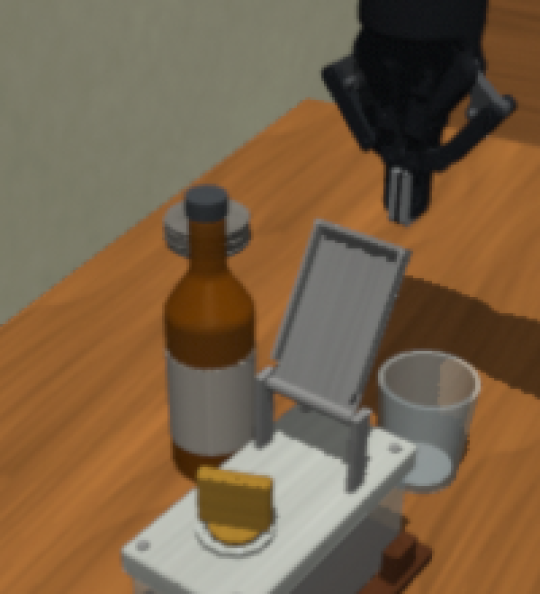

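The picture shows the closed fingers at (403,215), behind the cap's free end at (365,235). I'll push it up to vertical.

Request:
apply_moves([
  {"claw":0,"delta_pos":[2,14,0],"rot":[0,0,0]},
  {"claw":0,"delta_pos":[4,28,0],"rot":[0,0,0]},
  {"claw":0,"delta_pos":[6,40,0],"rot":[0,0,0]},
  {"claw":0,"delta_pos":[8,52,0],"rot":[0,0,0]},
  {"claw":0,"delta_pos":[9,64,0],"rot":[0,0,0]},
  {"claw":0,"delta_pos":[11,75,0],"rot":[0,0,0]},
  {"claw":0,"delta_pos":[12,85,0],"rot":[0,0,0]},
  {"claw":0,"delta_pos":[12,85,0],"rot":[0,0,0]},
])

```text
time_s: 19.1
ee_pos: [0.5176, -0.0032, 0.259]
eef_rot: [-0.656, 0.755, -0.005, 0.007]
ft_force: [-19.5, 0.3, 63.1]
opening: -0.0
```

```bash
python3 st.py 6;  python3 - <<'E'
from h import *
a=load("pics/side6.npz")["image"][40:260,200:400,::-1]
cv2.imwrite("pics/c6.png",cv2.resize(a,None,fx=2.7,fy=2.7,interpolation=3))
E
```

```text
t 19.1 q [-0.008  0.215 -0.054  1.284  0.002 -1.438] p [517.6  -3.2 259. ] yawY 172.0 z [ 0.018  0.002 -1.   ] F [-19.52   0.33  63.12] T [0.66  3.803 0.155] open -0.0 dq6 -0.004
```

View pics/c6.png

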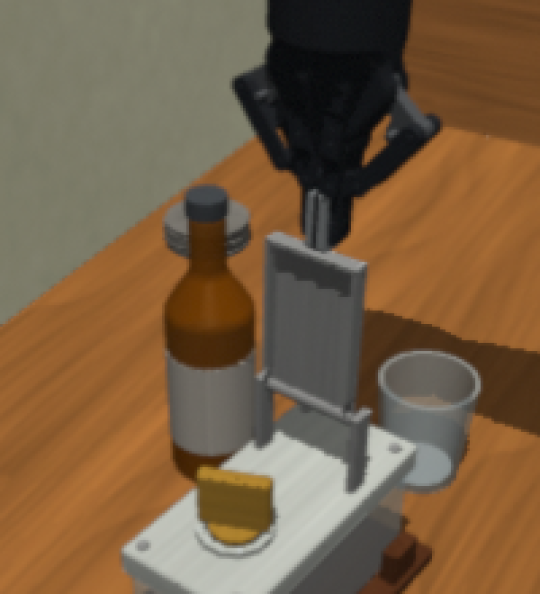

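The picture shows the cap now upright, but Fz is 63 N: part of the gripper is bearing down on the cap's top edge. I'll unload upward at once.

Request:
apply_moves([
  {"claw":0,"delta_pos":[0,-3,22],"rot":[0,0,0]},
  {"claw":0,"delta_pos":[0,-3,27],"rot":[0,0,0]},
  {"claw":0,"delta_pos":[0,-3,27],"rot":[0,0,0]},
])

```text
time_s: 19.58
ee_pos: [0.5153, -0.0077, 0.2715]
eef_rot: [-0.655, 0.755, 0.0, -0.0]
ft_force: [-0.4, -0.5, 0.8]
opening: -0.0001
```

```bash
python3 st.py 7;  python3 - <<'E'
from h import *
a=load("pics/side7.npz")["image"][40:260,200:400,::-1]
cv2.imwrite("pics/c7.png",cv2.resize(a,None,fx=2.7,fy=2.7,interpolation=3))
E
```

```text
t 19.57 q [-0.015  0.224 -0.01   1.337  0.    -1.444] p [515.3  -7.7 271.5] yawY 171.9 z [-0.  0. -1.] F [-0.36 -0.46  0.76] T [-0.019  0.026  0.   ] open -0.0001 dq6 -0.002
```

View pics/c7.png

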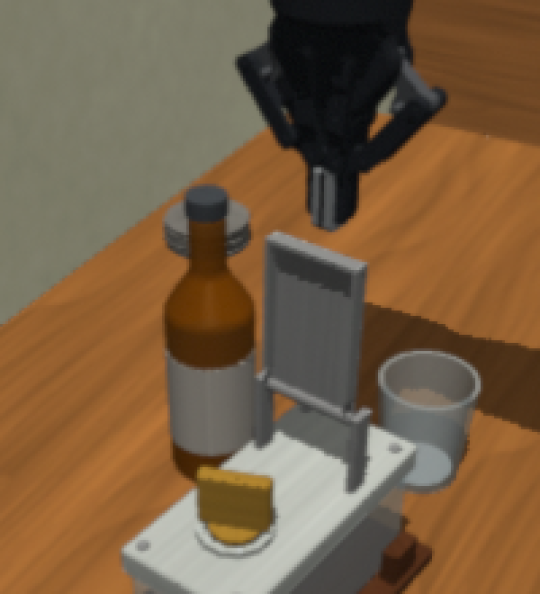

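```bash
cat > ang.py <<'E'
from h import *
import sys
def ang(s,px):
    u=np.array([.1414,.990,0]);n=np.array([-.990,.1414,0]);H=np.array([.517,.0047,.177])
    o,d=ray(s,px);t=((H-o)@n)/(d@n);P=o+t*d-H
    return np.degrees(np.arctan2(P[2],P@u)),np.hypot(P[2],P@u)*1000
E
python3 - <<'E'
from ang import *
f=lambda x,y:(x/2.7+200-.3,y/2.7+40-.3)
s=load("pics/side7.npz");s0=load("pics/side0.npz")
print(ang(s,f((273+365)/2,(233+265)/2)))
print(ang(s0,(403/4.5+245-.4,78/4.5+110-.4)))
t=load("pics/top7.npz")["image"][150:300,200:400,::-1]
cv2.imwrite("pics/c7t.png",cv2.resize(t,None,fx=3.5,fy=3.5,interpolation=3))
E
```

```text
(np.float64(91.1132522055069), np.float64(110.61838336337995))
(np.float64(117.42369493628102), np.float64(110.82918467379524))
```

View pics/c7t.png

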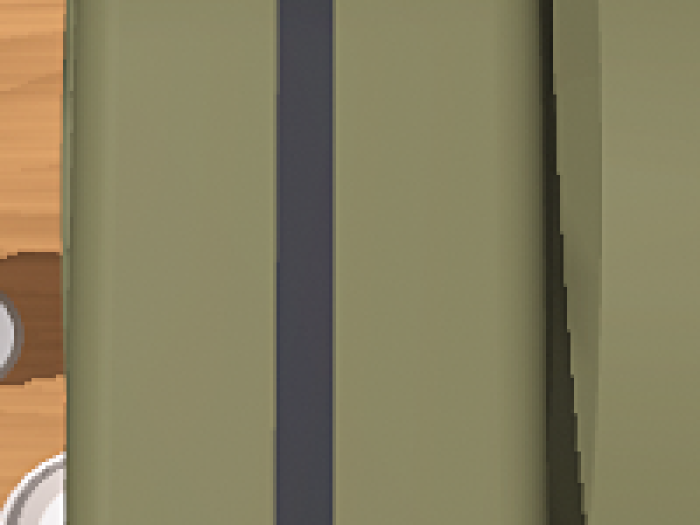

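Cap is at about 91° and the force is back to zero. From here the fingertip goes round an arc near the cap's end, keeping the higher parts of the gripper clear.

Request:
apply_moves([
  {"claw":0,"delta_pos":[1.4,9.7,0],"rot":[0,0,0]},
  {"claw":0,"delta_pos":[3,21,-1.5],"rot":[0,0,0]},
  {"claw":0,"delta_pos":[4.8,33.7,-5],"rot":[0,0,0]},
])

```text
time_s: 20.05
ee_pos: [0.5201, 0.0265, 0.2665]
eef_rot: [-0.655, 0.755, 0.0, -0.0]
ft_force: [-0.1, 0.3, 0.3]
opening: -0.0001
```

```bash
python3 st.py 8;  python3 - <<'E'
from h import *
a=load("pics/side8.npz")["image"][40:260,200:400,::-1]
cv2.imwrite("pics/c8.png",cv2.resize(a,None,fx=2.7,fy=2.7,interpolation=3))
E
```

```text
t 20.05 q [ 0.051  0.235 -0.009  1.328  0.    -1.378] p [520.1  26.5 266.5] yawY 171.9 z [-0.  0. -1.] F [-0.12  0.28  0.28] T [-0.08   0.079 -0.017] open -0.0001 dq6 0.193
```

View pics/c8.png

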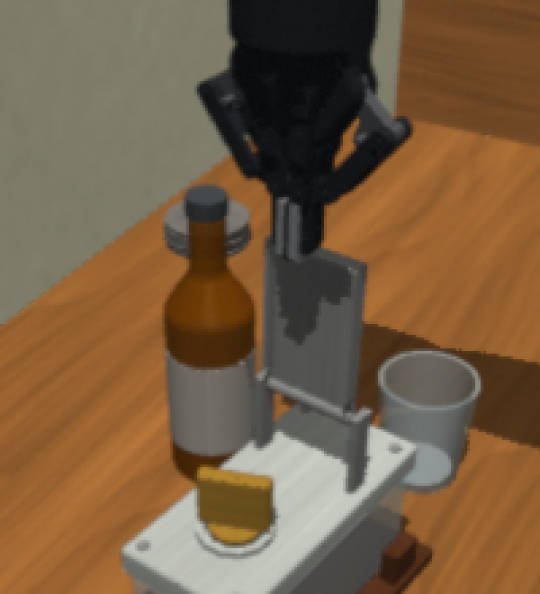

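```bash
python3 - <<'E'
from h import *
g=lambda q:((q-[200,40])*2.7).round()
s=load("pics/side7.npz")
print("tip7",g(proj(s,[.5153,-.0077,.2715])),"tip8",g(proj(s,[.5201,.0265,.2665])),"tip6",g(proj(s,[.5176,-.0032,.259])),"tip5",g(proj(s,[.501,-.089,.2425])))
H=np.array([.517,.0047,.177])
for th in(85,88,91,94,100): 
    t=np.radians(th);e=H+.112*(np.cos(t)*np.array([.1414,.99,0])+np.sin(t)*np.array([0,0,1]))
    print(th,e,g(proj(s,e)), g(proj(s,e+.033*np.array([.99,-.1414,0]))), g(proj(s,e-.033*np.array([.99,-.1414,0]))))
print("hinge",g(proj(s,H)))
E
```

```text
tip7 [[327. 265.]] tip8 [[293. 296.]] tip6 [[319. 285.]] tip5 [[399. 254.]]
85 [0.51838027 0.01436383 0.28857381] [[307. 255.]] [[262. 238.]] [[354. 272.]]
88 [0.5175527  0.00856966 0.28893177] [[312. 250.]] [[268. 234.]] [[359. 268.]]
91 [0.51672361 0.00276488 0.28898294] [[318. 246.]] [[273. 230.]] [[365. 263.]]
94 [ 0.51589528 -0.0030346   0.28872717] [[324. 243.]] [[279. 227.]] [[371. 260.]]
100 [ 0.51424997 -0.01455411  0.28729847] [[335. 237.]] [[290. 222.]] [[381. 254.]]
hinge [[310. 399.]]
```

```bash
python3 - <<'E'
from h import *
s=load("pics/side2.npz")
print("grip2 tip proj in crop",(proj(s,[.5295,.0858,.1368])-[220,110])*3.5)
s=load("pics/side4.npz")
print("c4 tip",(proj(s,[.529,.0861,.3298])-[220,60])*2.7)
print(((proj(s,[.529,.0861,.3298+.02])-[220,60])*2.7))
s=load("pics/side8.npz")
a=s["image"][90:150,280:350,::-1]
cv2.imwrite("pics/c8b.png",cv2.resize(a,None,fx=8,fy=8,interpolation=3))
print((proj(s,[.5201,.0265,.2665])-[280,90])*8)
E
```

```text
grip2 tip proj in crop [[230.34896611 417.40985654]]
c4 tip [[173.88501136 186.45757248]]
[[173.32838504 151.86580234]]
[[229.50843912 476.44708531]]
```

View pics/c8b.png

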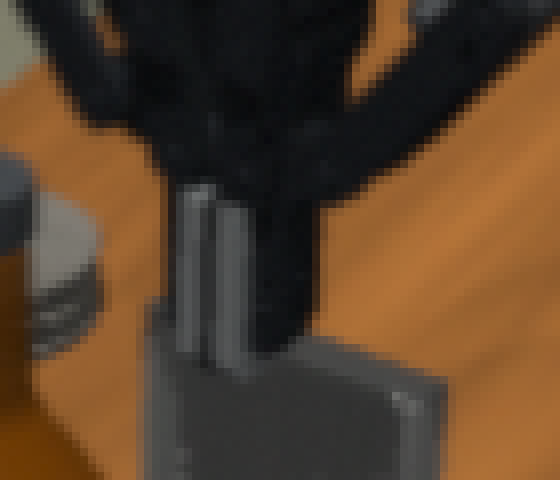

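The pictures show the visible fingertips sit about 25–27 mm above the reported TCP when shut. The 63 N was therefore the fingertips on the cap's top edge, and the fingers have since passed over to the plug side. The cap is still at about 91°. I'll lift, go back behind it and come lower, allowing for the offset.

Request:
apply_moves([
  {"claw":0,"delta_pos":[0,0,20],"rot":[0,0,0]},
  {"claw":0,"delta_pos":[0,0,25],"rot":[0,0,0]},
  {"claw":0,"delta_pos":[-3,-24,25],"rot":[0,0,0]},
  {"claw":0,"delta_pos":[-7,-50,25],"rot":[0,0,0]},
  {"claw":0,"delta_pos":[-10,-69,25],"rot":[0,0,0]},
  {"claw":0,"delta_pos":[-10,-69,10],"rot":[0,0,0]},
  {"claw":0,"delta_pos":[-10,-69,-15],"rot":[0,0,0]},
  {"claw":0,"delta_pos":[-10,-69,-34],"rot":[0,0,0]},
  {"claw":0,"delta_pos":[-10,-69,-34],"rot":[0,0,0]},
  {"claw":0,"delta_pos":[-10,-69,-34],"rot":[0,0,0]},
])

```text
time_s: 21.4
ee_pos: [0.5103, -0.0437, 0.2335]
eef_rot: [-0.655, 0.756, -0.0, 0.0]
ft_force: [-0.1, -0.2, 0.8]
opening: -0.0002
```

```bash
python3 st.py 9;  python3 - <<'E'
from h import *
a=load("pics/side9.npz")["image"][40:260,200:400,::-1]
cv2.imwrite("pics/c9.png",cv2.resize(a,None,fx=2.7,fy=2.7,interpolation=3))
E
```

```text
t 21.4 q [-0.085  0.226 -0.105  1.239  0.    -1.514] p [510.3 -43.7 233.5] yawY 171.9 z [ 0.001 -0.    -1.   ] F [-0.09 -0.17  0.76] T [-0.044 -0.037 -0.063] open -0.0002 dq6 0.0
```

View pics/c9.png

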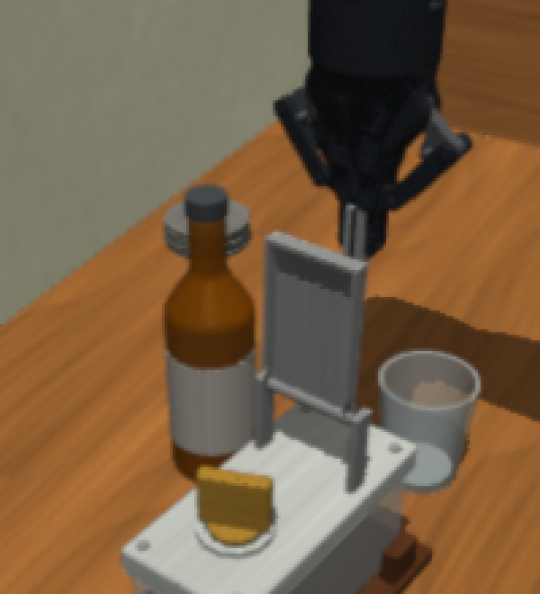

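The closed fingers are now behind the cap's upper part, at about (362,250) and partly hidden by it. I'll push.

Request:
apply_moves([
  {"claw":0,"delta_pos":[3,20,0],"rot":[0,0,0]},
  {"claw":0,"delta_pos":[5.4,37.6,0],"rot":[0,0,0]},
  {"claw":0,"delta_pos":[7.5,52,0],"rot":[0,0,0]},
  {"claw":0,"delta_pos":[9.6,67,0],"rot":[0,0,0]},
  {"claw":0,"delta_pos":[9.6,67,0],"rot":[0,0,0]},
])

```text
time_s: 22.12
ee_pos: [0.5197, 0.0249, 0.2329]
eef_rot: [-0.656, 0.755, 0.0, 0.0]
ft_force: [1.0, -0.5, 0.6]
opening: -0.0001
```

```bash
python3 st.py 10;  python3 - <<'E'
from h import *
a=load("pics/side10.npz")["image"][40:260,200:400,::-1]
cv2.imwrite("pics/c10.png",cv2.resize(a,None,fx=2.7,fy=2.7,interpolation=3))
E
```

```text
t 22.12 q [ 4.700e-02  2.410e-01 -8.700e-02  1.243e+00  1.000e-03 -1.384e+00] p [519.7  24.9 232.9] yawY 172.0 z [ 0.     0.001 -1.   ] F [ 1.01 -0.48  0.63] T [-0.01  -0.009  0.002] open -0.0001 dq6 -0.01
```

View pics/c10.png

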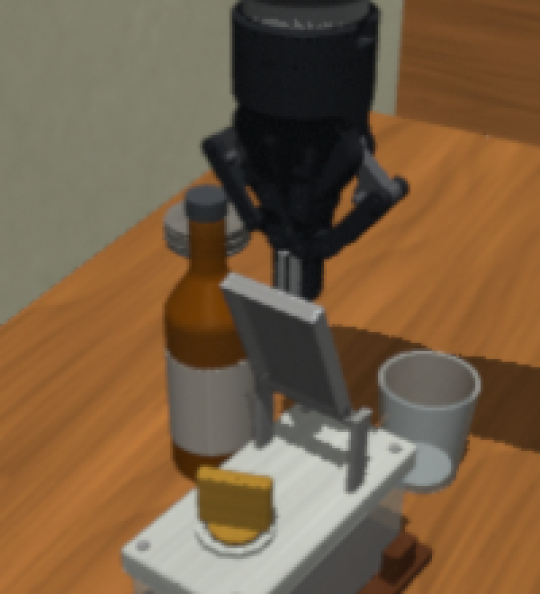

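The cap now leans towards the plug and the force is near zero. I'll keep following the arc.

Request:
apply_moves([
  {"claw":0,"delta_pos":[2,14,-4],"rot":[0,0,0]},
  {"claw":0,"delta_pos":[4,28,-12],"rot":[0,0,0]},
  {"claw":0,"delta_pos":[5.9,41,-22],"rot":[0,0,0]},
  {"claw":0,"delta_pos":[7.2,50.5,-35],"rot":[0,0,0]},
  {"claw":0,"delta_pos":[8.2,57.5,-50],"rot":[0,0,0]},
  {"claw":0,"delta_pos":[8.6,60,-60],"rot":[0,0,0]},
  {"claw":0,"delta_pos":[8.6,60,-60],"rot":[0,0,0]},
])

```text
time_s: 23.1
ee_pos: [0.5271, 0.0834, 0.1716]
eef_rot: [-0.655, 0.755, 0.001, -0.001]
ft_force: [0.1, -0.4, 0.4]
opening: -0.0002
```

```bash
python3 st.py 11;  python3 - <<'E'
from h import *
a=load("pics/side11.npz")["image"][40:260,200:400,::-1]
cv2.imwrite("pics/c11.png",cv2.resize(a,None,fx=2.7,fy=2.7,interpolation=3))
E
```

```text
t 23.1 q [ 0.157  0.292 -0.177  1.104 -0.    -1.272] p [527.1  83.4 171.6] yawY 171.9 z [-0.003 -0.001 -1.   ] F [ 0.15 -0.36  0.37] T [ 0.047 -0.014 -0.053] open -0.0002 dq6 -0.002
```

View pics/c11.png

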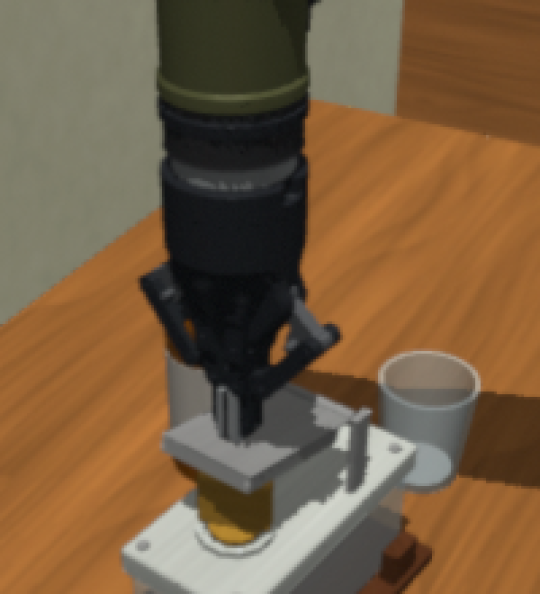

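The cap is at about 10–15°, with the tip at (235,435) on its outer face. I'll press down gently until the force rises.

Request:
apply_moves([
  {"claw":0,"delta_pos":[0,0,-4],"rot":[0,0,0]},
  {"claw":0,"delta_pos":[0,0,-8],"rot":[0,0,0]},
  {"claw":0,"delta_pos":[0,0,-12],"rot":[0,0,0]},
  {"claw":0,"delta_pos":[0,0,-14],"rot":[0,0,0]},
])

```text
time_s: 23.7
ee_pos: [0.528, 0.0834, 0.1586]
eef_rot: [-0.655, 0.756, 0.0, -0.0]
ft_force: [-0.2, 0.0, -0.2]
opening: 0.0002
```

Request:
apply_moves([
  {"claw":0,"delta_pos":[0,0,-2],"rot":[0,0,0]},
  {"claw":0,"delta_pos":[0,0,-2],"rot":[0,0,0]},
])

```text
time_s: 23.95
ee_pos: [0.5279, 0.0834, 0.1567]
eef_rot: [-0.655, 0.755, 0.0, -0.0]
ft_force: [-0.0, -0.7, 0.0]
opening: -0.0003
```

Request:
apply_moves([
  {"claw":0,"delta_pos":[0,0,-2],"rot":[0,0,0]},
  {"claw":0,"delta_pos":[0,0,-2],"rot":[0,0,0]},
])

```text
time_s: 24.2
ee_pos: [0.5281, 0.0835, 0.1547]
eef_rot: [-0.655, 0.755, 0.0, -0.0]
ft_force: [0.1, -0.6, -0.0]
opening: -0.0001
```

Request:
apply_moves([
  {"claw":0,"delta_pos":[0,0,-2],"rot":[0,0,0]},
  {"claw":0,"delta_pos":[0,0,-2],"rot":[0,0,0]},
])

```text
time_s: 24.45
ee_pos: [0.5281, 0.0834, 0.1527]
eef_rot: [-0.655, 0.755, 0.0, -0.0]
ft_force: [-0.4, 0.5, -0.4]
opening: 0.0002
```

Request:
apply_moves([
  {"claw":0,"delta_pos":[0,0,-1],"rot":[0,0,0]},
  {"claw":0,"delta_pos":[0,0,-1],"rot":[0,0,0]},
])

```text
time_s: 24.7
ee_pos: [0.5281, 0.0835, 0.1518]
eef_rot: [-0.655, 0.755, 0.0, -0.0]
ft_force: [0.5, -0.2, -0.5]
opening: 0.0
```

```bash
python3 st.py 12;  python3 - <<'E'
from h import *
a=load("pics/side12.npz")["image"][150:260,220:380,::-1]
cv2.imwrite("pics/c12.png",cv2.resize(a,None,fx=4.5,fy=4.5,interpolation=3))
E
```

```text
t 24.7 q [ 0.157  0.303 -0.214  1.053 -0.    -1.272] p [528.1  83.5 151.8] yawY 171.9 z [-0. -0. -1.] F [ 0.49 -0.24 -0.46] T [-0.018  0.008 -0.01 ] open 0.0 dq6 -0.001
```

View pics/c12.png

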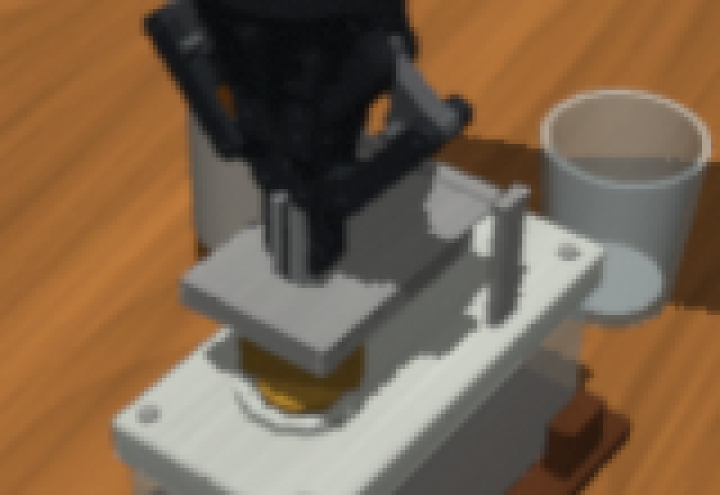

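The picture shows the cap almost level, with the tip on it at (300,278) and no contact force yet. I'll continue in small steps.

Request:
apply_moves([
  {"claw":0,"delta_pos":[0,0,-1],"rot":[0,0,0]},
  {"claw":0,"delta_pos":[0,0,-1.5],"rot":[0,0,0]},
])

```text
time_s: 25.05
ee_pos: [0.5282, 0.0835, 0.1504]
eef_rot: [-0.655, 0.755, -0.0, 0.0]
ft_force: [0.2, 0.0, 0.1]
opening: 0.0001
```

Request:
apply_moves([
  {"claw":0,"delta_pos":[0,0,-1],"rot":[0,0,0]},
  {"claw":0,"delta_pos":[0,0,-1.5],"rot":[0,0,0]},
])

```text
time_s: 25.3
ee_pos: [0.5283, 0.0835, 0.1495]
eef_rot: [-0.655, 0.755, -0.0, 0.0]
ft_force: [-1.5, -0.4, 7.8]
opening: -0.0001
```

Request:
apply_moves([
  {"claw":0,"delta_pos":[0,0,-1],"rot":[0,0,0]},
  {"claw":0,"delta_pos":[0,0,-1.5],"rot":[0,0,0]},
])

```text
time_s: 25.55
ee_pos: [0.5284, 0.0836, 0.1494]
eef_rot: [-0.655, 0.755, -0.0, 0.001]
ft_force: [-4.6, -0.2, 14.7]
opening: -0.0
```

Force climbs stiffly at a fixed height, so the cap is on its stop. I'll retreat and look.

Request:
apply_moves([
  {"claw":0,"delta_pos":[0,0,15],"rot":[0,0,0]},
  {"claw":0,"delta_pos":[0,0,60],"rot":[0,0,0]},
  {"claw":0,"delta_pos":[0,0,110],"rot":[0,0,0]},
  {"claw":0,"delta_pos":[0,0,150],"rot":[0,0,0]},
  {"claw":0,"delta_pos":[-40,0,170],"rot":[0,0,0]},
  {"claw":0,"delta_pos":[-90,20,170],"rot":[0,0,0]},
  {"claw":0,"delta_pos":[-140,40,170],"rot":[0,0,0]},
  {"claw":0,"delta_pos":[-180,60,170],"rot":[0,0,0]},
  {"claw":0,"delta_pos":[-180,60,170],"rot":[0,0,0]},
  {"claw":0,"delta_pos":[-180,60,170],"rot":[0,0,0]},
])

```text
time_s: 26.8
ee_pos: [0.3488, 0.1436, 0.3178]
eef_rot: [-0.655, 0.755, -0.0, 0.001]
ft_force: [0.8, -0.8, 0.6]
opening: 0.0001
```

```bash
python3 st.py 13;  python3 - <<'E'
from h import *
a=load("pics/side13.npz")["image"][110:320,200:400,::-1]
cv2.imwrite("pics/c13.png",cv2.resize(a,None,fx=2.8,fy=2.8,interpolation=3))
b=load("pics/top13.npz")["image"][:,:,::-1];cv2.imwrite("pics/c13t.png",b)
E
```

```text
t 26.8 q [ 0.391 -0.025 -0.176  1.418 -0.    -1.038] p [348.8 143.6 317.8] yawY 171.9 z [ 0.002  0.    -1.   ] F [ 0.76 -0.78  0.62] T [-0.004 -0.04  -0.04 ] open 0.0001 dq6 0.001
```

View pics/c13.png

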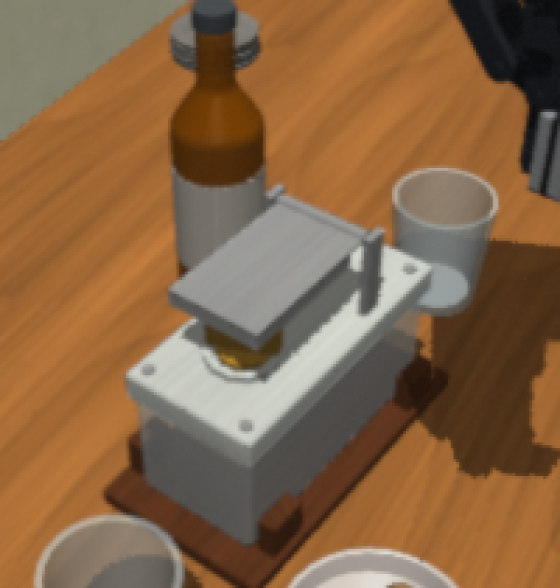

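View pics/c13t.png

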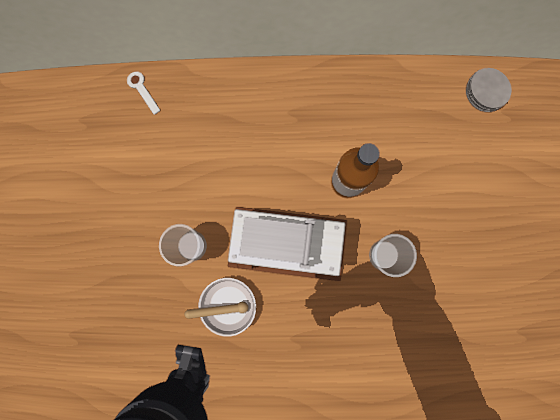

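The side view shows the cap lying level over the plug, its free corners at (172,292) and (258,340) in the crop. The top view shows the tumblers, bottle and dish unmoved. I'll measure the cap angle from the picture.

```bash
python3 - <<'E'
from ang import *
s=load("pics/side13.npz");t=load("pics/top13.npz")
f=lambda x,y:(x/2.8+200-.3,y/2.8+110-.3)
print(ang(s,f(215,314.5)))
b=t["image"][200:285,220:360,::-1];cv2.imwrite("pics/c13u.png",cv2.resize(b,None,fx=5.5,fy=5.5,interpolation=3))
a=load("pics/top0.npz")["image"].astype(int);d=np.abs(a-t["image"].astype(int)).sum(2)
for n,(x,y) in dict(A=(182,245),B=(394,255),bot=(358,168),dish=(227,306)).items(): print(n,(d[y-30:y+30,x-30:x+30]>90).sum())
E
```

```text
(np.float64(-2.9790962238420255), np.float64(107.00964318403797))
A 0
B 1323
bot 0
dish 0
```

View pics/c13u.png

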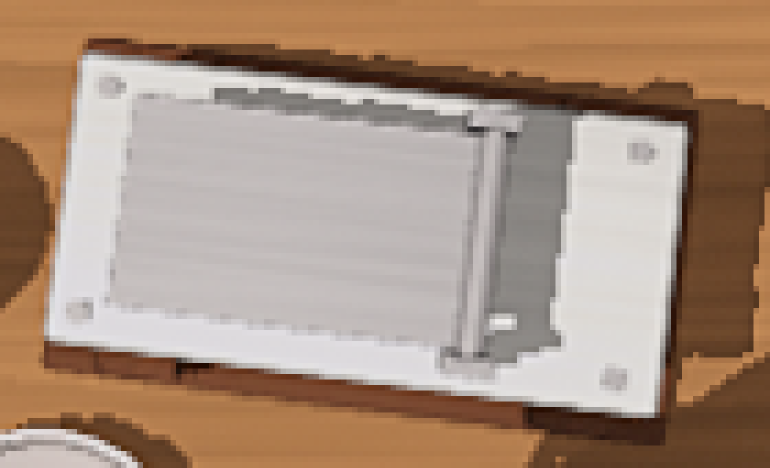

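```bash
python3 - <<'E'
from h import *
s=load("pics/side13.npz");t=load("pics/top13.npz")
f=lambda x,y:(x/2.8+200-.3,y/2.8+110-.3);g=lambda x,y:(x/5.5+220-.4,y/5.5+200-.4)
print(tri(s,f(172,292),t,g(133,95)),tri(s,f(258,339),t,g(108,303)))
from workcell import *
print(sign_off())
E
```

```text
(array([0.56311994, 0.10983469, 0.1751211 ]), np.float64(0.0019140495271419869)) (array([0.49951755, 0.11816619, 0.17338152]), np.float64(0.000730078797873179))
the job is handed in; nothing more can be done
None
```

The plug is tightened and the cap is shut over it. I handed the job in at about 27 s. Two of my checks disagreed with the task text, and one press was harder than intended.

**Plug:** I turned it clockwise about 135°.
- The steady turning torque was 0.35 N m; at the end it was about 0.53–0.54, so roughly 0.18 over (snug at 0.08, cracks at 0.32).
- The reading with the plug held still was 0.47 N m. By the text it should have faded to about 0.05 plus the wedging part, which is 0.23–0.25 here. I trusted the turning-to-turning comparison and the point where the torque began to climb; both give about 0.18–0.22.
- No crack shows in the pictures.

**Cap:** I pushed it down until it met its stop, with the force rising to about 15 N at a fixed height. Its free corners then measured 173–175 mm high, against the hinge at about 177 mm, so it lies level.

**Tool length:** With the fingers shut, the pictures put their tips about 27 mm short of the reported TCP. Because of this, on the first push the fingertips pressed on the cap's top edge with 63 N before I backed off. I take that as finger contact, not the gripper's body, and it was below the 120 N wrist limit.

**Other things:** Tumbler A, the bottle and the dish show no change in the before and after pictures. Tumbler B's image changed, but only by the arm's shadow, and it stands at the same pixels. The arm ended clear of everything.

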